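# Break the stuck plug out of the filler's valve

## Robot

A 6-joint arm with a two-finger parallel gripper is mounted at the origin on the work surface. World frame = base frame: x ahead of the robot, y to its left, z up, the work surface at z = 0. Lengths are in m, angles in rad, forces in N, time in s.
With the tool pointing down it reaches from about 0.3 to 0.775 m from the base axis. Payload 14.6 kg.
Tool frame: the origin (TCP) lies between the finger pads; the fingertips stand 8 mm ahead of it and the grasp point (between the pads) lies 11 mm behind it (ctrl.tip_reach is the distance from the TCP to the fingertips, in m); y points along the fingers, z is the direction in which the jaws open and shut, and the axes are right-handed (so a half turn about y gives the same grasp; the last joint's range is limited). The gripper opens to 94 mm and grips with 3 to 60 N. Pads are 16 mm wide; open, the fingers measure 119 mm over their backs; the gripper's body (75 mm by 177 mm) begins 78 mm behind the grasp point.
Start: joints at [-1.377, 0.3, 1.521, -0, 1.321, -0.067], TCP at [0.142, -0.531, 0.213] pointing down, gripper open.
Joint ranges: [-3.03, 3.03], [-0.79, 2.21], [0.23, 2.52], [-1.04, 4.18], [0, 3.07], [-2.55, 2.55]. Speed limits (rad/s): [2.22, 2.22, 2.57, 3.14, 3.14, 3.14].

## Interface

Orientations are given as [roll, pitch, yaw] about the fixed x, y, z axes, in that order (R = Rz(yaw) Ry(pitch) Rx(roll)).
In Python, from station import ctrl gives the robot as it stands.
- The arm moves only by the tool play_rows, never from a script. Its arguments are lists of equal length, an entry for each row: "twist": the turn, a rotation vector about the world's x, y, z as a fraction of full scale, a list of three; "travel": the shift along the world's x, y, z as a fraction of full scale, a list of three; "grip": the gripper's target within -1 to 1 (shut at 1, half-way at 0, fully open at -1). A call has 1 to 12 rows; each row shifts and turns the commanded pose from where the row before left it; what a row does not reach is not made up. Full scale, the value 1, is 5 cm for a shift and 90 degrees for a turn. A row lasts 1/10 s, in which the tool goes at most 50 mm and 8.59 degrees, less where a joint would pass 70% of its speed; a pose out of reach is approached as far as the arm can. A call with a number of a shift or a turn outside -1 to 1 is refused whole. A call with a gripper value outside its range is refused whole. The fingers move at their own pace and stop on an object; "force" is the grip in N (left out, the last holds). Time passes only in rows, so rows that do not move let the fingers close. It gives the time, the measured TCP pose, the force and the opening at its end, in the units of the state.
- ctrl.get_obs(): the state, without advancing time (a new reading comes with each control period).
- ctrl.camera(name): name is "scene" or "top" or "wrist"; returns a dict with "img" (384x512x3 uint8, red, green, blue), "vfov" (degrees; the focal length in pixels is half the picture's height over the tangent of half this angle, whatever the lens; pixels are square), "cx", "cy" (the principal point, pixels), "rvec" (rotation vector, rad) and "tvec" (3), from world to camera coordinates, as OpenCV has them. Camera axes: x right, y down, z forward; pixel columns grow to the right and rows downward; lengths in m; the calibration is good to about 2 mm. A picture is of the moment at which its call begins. There is no depth.
- ctrl.hand_in(): hands the job in, once; it reports no verdict.
Trained networks look in a picture, given as the dict that the camera call returned (one of the last four; its "shot" number tells which), for a name from the list of things; names that differ only in an ending like _2 or _b are one class to them, and where a whole thing is asked for, a point or a joint stands for the part that bears it (a point fixed in the world has none). Each returns a list of dicts, best first, with "confidence" (0 to 1); they miss things now and then, are a little off and sometimes report something else, mostly with a low value. They report only what shows in the picture. A call takes as long as a camera call. They do not tell look-alikes from the thing itself.
- ctrl.boxes_of(name, picture): "point" ([column, row] in pixels, amid what is visible of it).
- ctrl.trace(name, picture): "pixels" (384x512 bool, what is visible of it) and "point" ([column, row] in pixels, amid what is visible of it).
The state is a dict: "time_s": time; "qpos": joint angles; "joint_vel": joint speeds; "tau": joint torques, N m; "ee_pos": TCP position; "eef_rot": TCP orientation; "force": force on the tool from outside, world axes, zero at the start; "moment": the same for the moment, N m; "grip_width": finger opening in m.
Only numpy, scipy, OpenCV 4.12 (cv2) and the standard library are available. Lean on these libraries where they do the work, as an engineer would, in place of code of your own. Each camera call takes 0.05 s, during which the arm holds its last target.

## Task

Strip the filling machine's valve for washing: its tapered brass plug is stuck fast, and the steel valve only rests in its white cradle by its own weight, so take care not to lift it or wrench it round. Twist the blue T-handle, either way, until you feel the hidden stop; only there does the catch let the plug rise, so work it to and fro beside the stop while easing it up until the taper breaks free. Then draw the plug out, stand it upright in the green tray, and leave the two black jars and the orange gasket where they are.

Things in the scene. Friction and masses are not known exactly. Their poses are not given: they have to be found in the camera images.
- plug: The loose tapered plug, about 0.3 kg, 98 mm tall, upright and seated in the valve at the start. Origin at the centre of its flat foot, z up its axis. Brass cone: diameter 31 mm at the foot, 38 mm at 46 mm above it; a 20 mm stem above carries a blue cap and the T-handle. Seated, its foot is 67 mm above the table. Drawn up 48 mm it leaves the bore.
- plug_bar (a point): Centre of the plug's blue T-handle bar, 90 mm above the foot on the plug's axis: 58 mm long along the plug's x axis, 12 mm thick along its y, 16 mm high. 15 mm of clear stem lie below it.
- plug_cap (a point): Centre of the top of the plug's round blue cap, 67 mm above the foot; diameter 60, 17 mm deep. Unseen under it, a dog turns between two stops 2.4 rad of turning apart. A roof bars rising more than 2 mm except within 0.35 rad of either stop. The plug starts under the roof, 0.4 to 2.0 rad from a stop (1.2 at most from the nearer). Risen 9 mm the dog is clear of the catch.
- valve_top (a point): Centre of the valve's flat upper face, on the plug's axis, 115 mm above the table; z up, turning with the valve. The valve is a steel cylinder, diameter 72 mm, with two flanged pipe stubs along its +y and -y (flange diameter 50 mm, ends 77 mm from the axis) and a small one along +x.
- valve_seat (a point): Middle of the sprung taper seat inside the valve, 26 mm below its top. It grips the cone until the plug has risen 4 to 9 mm. A straight pull lifts the valve first. Turning takes 0.2 to 0.5 N m, a stop is felt above 0.6; while turned, either way or to and fro, the plug follows an upward pull of 5 to 13 N and climbs some 4 mm per rad.
- valve_lift (a joint): How far the valve has risen from its cradle, m; 0 at rest. Only its weight (about 16 N, plug not counted) holds it down.
- valve_turn (a joint): How far the valve has turned in its rubber-lined cradle, rad, counter-clockwise from above; 0 at rest. The rubber springs back with 8 N m per rad, so the twisting moment shows in it.
- cradle: Fixed white plastic cradle under the valve, 110 mm (x) by 120 mm (y), origin at the centre of its underside on the table, on the valve's axis. Its position and yaw vary.
- tray_in (a point): Centre of the inner floor of the fixed shallow green tray, 4 mm above the table; the floor measures 152 mm along its x and 132 mm along its y, the rim stands 14 mm above the table. It is always on the other side from the valve, left or right.
- jar_a: Bystander: closed black jar, diameter 52, 48 mm tall, between valve and tray; origin at the centre of its underside.
- jar_b: Bystander: another such jar, about 115 mm from the valve's axis on its far side; origin at the centre of its underside.
- gasket: Bystander: orange rubber ring lying flat, outer diameter 68, inner 48, 6 mm thick; origin at the centre of its underside.
There are look-alikes about, which are no part of the job. Of the things like the part that bears tray_in, leave any that is brown or pink; of the rest the larger one is meant.

How it is judged:
On the way, in this order (a step that is already met when the one before it is completed fails the run):
1. the plug is broken free: risen 12 mm in the valve (z of plug in the frame of valve_top between -0.036 and -0.01 m and value of joint valve_lift below 0.004 m), for 0.05 s.
2. the plug is drawn right out of the valve (z of plug in the frame of valve_top above 0.006 m), for 0.1 s.
At the end, for the whole second after the job is handed in: The plug stands upright (within 0.1 rad) and still on the floor of the green tray, its foot's centre within 66 mm (tray x) and 56 mm (tray y) of the tray's centre; the valve is down in its cradle (lift under 3 mm, turn under 0.05 rad) and the jars and gasket stand within 30 mm of where they were (z of plug in the frame of tray_in between -0.004 and 0.004 m and x of plug in the frame of tray_in between -0.066 and 0.066 m and y of plug in the frame of tray_in between -0.056 and 0.056 m and angle between plug's own z axis and vertical below 0.1 rad and linear speed of plug below 0.02 m/s and angular speed of plug below 0.1 rad/s and value of joint valve_lift below 0.003 m and value of joint valve_turn between -0.05 and 0.05 rad and distance of each of jar_a, jar_b, gasket from where it was at the start of the episode below 0.03 m and angle between each of jar_a, jar_b, gasket's own z axis and vertical below 0.3 rad); the robot touches nothing.
It fails at once if the valve is pulled up more than 7 mm out of its cradle (value of joint valve_lift above 0.007 m).
It fails at once if the valve is wrenched round in its cradle by more than 0.16 rad (value of joint valve_turn above 0.16 rad or value of joint valve_turn below -0.16 rad).
It fails at once if the black jar beside the work is pushed more than 30 mm or tipped (distance of jar_a from where it was at the start of the episode above 0.03 m or angle between jar_a's own z axis and vertical above 0.5 rad).
It fails at once if the black jar behind the valve is pushed more than 30 mm or tipped (distance of jar_b from where it was at the start of the episode above 0.03 m or angle between jar_b's own z axis and vertical above 0.5 rad).
It fails at once if the orange gasket is pushed more than 30 mm or tipped (distance of gasket from where it was at the start of the episode above 0.03 m or angle between gasket's own z axis and vertical above 0.5 rad).
It also fails if it takes over 72 s, if anything falls off the work surface, if the arm or the gripper's body presses on something with over 40 N, if the wrist force passes 120 N, or if a joint passes its speed limit or range.

## Working session

There is one attempt and no reset: what is moved stays moved. The work goes in short steps, Python scripts to look and compute and a tool call to move; the robot and the scene stay as the last step left them, time stands still between calls to the robot, and variables do not carry over. Pictures are saved under pics/ and viewed, and the job is handed in when it is done.

Besides the shell and the picture viewer there is one more tool, called after ">>>" as name(argument=value, ...) on one line, values as JSON. play_rows: Moves the arm, as the interface text tells. Its arguments: {"type":"object","properties":{"twist":{"type":"array"},"travel":{"type":"array"},"grip":{"type":"array"},"force":{"type":"number"}},"required":["twist","travel","grip"]}

```bash
mkdir -p pics; ls
cat > h.py <<'E'
import numpy as np, cv2
from station import ctrl
def snap(name,fn):
    p=ctrl.camera(name); cv2.imwrite('pics/'+fn,p['img'][:,:,::-1]); return p
def K(p):
    f=p['img'].shape[0]/2/np.tan(np.radians(p['vfov'])/2)
    return np.array([[f,0,p['cx']],[0,f,p['cy']],[0,0,1.]])
def ray(p,uv):
    R=cv2.Rodrigues(np.array(p['rvec'],float))[0]; t=np.array(p['tvec'],float)
    d=R.T@np.linalg.solve(K(p),[uv[0],uv[1],1.]); return -R.T@t,d
def at(p,uv,z):
    c,d=ray(p,uv); return c+d*(z-c[2])/d[2]
def proj(p,X):
    return cv2.projectPoints(np.array(X,float).reshape(-1,3),np.array(p['rvec'],float),np.array(p['tvec'],float),K(p),None)[0].reshape(-1,2)
E
python3 - <<'E'
from h import *
o=ctrl.get_obs(); print(o)
for n in ['top','scene']:
    p=snap(n,n+'0.png')
    print(n,ray(p,(256,192)))
    for t in ['plug','plug_bar','plug_cap','valve_top','tray_in','jar_a','gasket','cradle']:
        for r in ctrl.boxes_of(t,p)[:4]: print(t,r['confidence'],r['point'])
E
```

```text
pics
{'time_s': 0.0, 'qpos': array([-1.37659293e+00,  3.00469535e-01,  1.52159802e+00,  1.56316405e-05,
        1.32067157e+00, -6.65543731e-02]), 'joint_vel': array([ 7.03038856e-05, -1.33160336e-03,  1.99719624e-04, -2.35291413e-04,
       -7.41997394e-04, -2.73360777e-03]), 'tau': array([-3.45092318e-03, -5.31810522e+01, -3.52736306e+01,  7.06806011e-02,
        2.43765773e-02, -9.82852157e-05]), 'ee_pos': array([ 0.14177332, -0.53115148,  0.21288001]), 'eef_rot': array([-1.57193925e+00,  9.13533380e-05, -2.88083882e+00]), 'force': array([-0.49395392, -0.03230791, -0.1417981 ]), 'moment': array([ 0.00713163,  0.03889573, -0.0023022 ]), 'grip_width': 0.09377569401954207}
top (array([0.32709772, 0.08419921, 1.0399735 ]), array([ 0.22178089,  0.00370798, -0.97520863]))
plug 0.89 [392.7, 178.3]
plug_bar 0.74 [394.9, 177.7]
plug_bar 0.69 [294.7, 169.7]
plug_bar 0.63 [285.3, 221.6]
plug_bar 0.23 [201.0, 223.9]
plug_cap 0.73 [286.0, 223.5]
plug_cap 0.66 [396.2, 178.1]
valve_top 0.91 [381.5, 181.8]
tray_in 0.73 [119.6, 225.2]
tray_in 0.61 [191.4, 307.4]
tray_in 0.6 [200.4, 225.7]
jar_a 0.82 [362.0, 143.8]
jar_a 0.58 [288.0, 225.3]
cradle 0.57 [382.2, 193.8]
cradle 0.2 [362.3, 143.3]
scene (array([ 1.03569644, -0.58064931,  0.7136409 ]), array([-0.48721614,  0.6658282 , -0.5651024 ]))
plug 0.9 [169.1, 270.4]
plug 0.45 [219.7, 235.4]
plug_bar 0.75 [165.7, 269.3]
plug_cap 0.64 [164.0, 268.4]
tray_in 0.87 [307.1, 180.1]
tray_in 0.79 [227.3, 183.6]
tray_in 0.69 [264.0, 201.9]
tray_in 0.64 [350.7, 232.0]
jar_a 0.85 [222.0, 237.8]
jar_a 0.73 [221.6, 318.5]
gasket 0.51 [259.5, 274.3]
cradle 0.8 [177.7, 304.4]
```

View pics/top0.png

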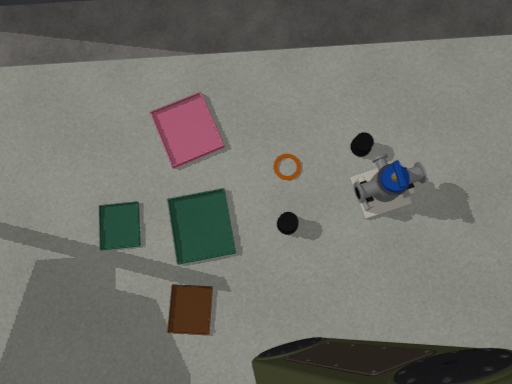

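View pics/scene0.png

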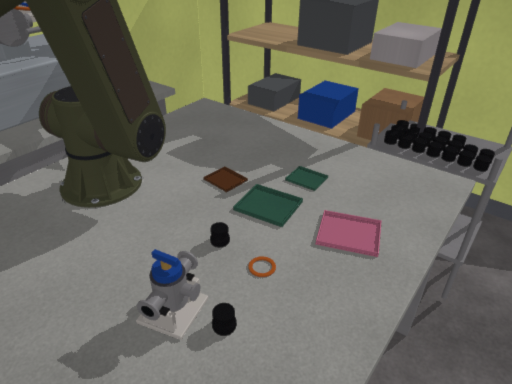

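The top view shows the larger green tray at (202,226), a smaller one at (120,226), the valve at (394,178), the jars at (288,223) and (362,144), and the gasket at (287,167). Next I'll zoom in on the valve.

Run:
```python
from h import *
p=snap('top','t1.png'); q=snap('scene','s1.png')
a=cv2.resize(p['img'][130:230,335:465],None,fx=6,fy=6,interpolation=cv2.INTER_CUBIC)
cv2.imwrite('pics/t1z.png',a[:,:,::-1])
a=cv2.resize(q['img'][240:330,120:240],None,fx=6,fy=6,interpolation=cv2.INTER_CUBIC)
cv2.imwrite('pics/s1z.png',a[:,:,::-1])
for n,im in(('top',p),('scene',q)):
  for t in ['plug','plug_bar','plug_cap']:
    for r in ctrl.trace(t,im)[:2]:
        m=r['pixels']; v,u=np.nonzero(m); print(n,t,r['confidence'],r['point'],m.sum(),u.min(),u.max(),v.min(),v.max())
print('jar_a',at(p,(288,223),.048),'jar_b',at(p,(362,144),.048),'gasket',at(p,(287,167),.006),'valve',at(p,(394,178),.145))
for c in [(169,199),(223,189),(236,247),(178,264)]: print('tray',at(p,c,.014))
```

```text
top plug 0.73 [392.5, 177.5] 666 380 409 161 191
top plug_bar 0.88 [395.2, 177.2] 692 380 409 160 191
top plug_cap 0.85 [394.0, 177.5] 650 380 409 161 191
top plug_cap 0.52 [202.6, 226.5] 3974 168 235 187 263
scene plug 0.78 [166.5, 269.4] 820 152 182 249 283
scene plug_bar 0.68 [162.7, 270.6] 770 151 181 250 283
scene plug_cap 0.81 [163.7, 266.6] 814 151 181 250 283
jar_a [0.47439137 0.01884103 0.048     ] jar_b [ 0.65360471 -0.17386878  0.048     ] gasket [0.62046722 0.00743248 0.006     ] valve [ 0.54131727 -0.20775833  0.145     ]
tray [0.55729208 0.29948216 0.014     ]
tray [0.57331206 0.16775023 0.014     ]
tray [0.43062218 0.14370782 0.014     ]
tray [0.40002537 0.28154862 0.014     ]
```

View pics/t1z.png

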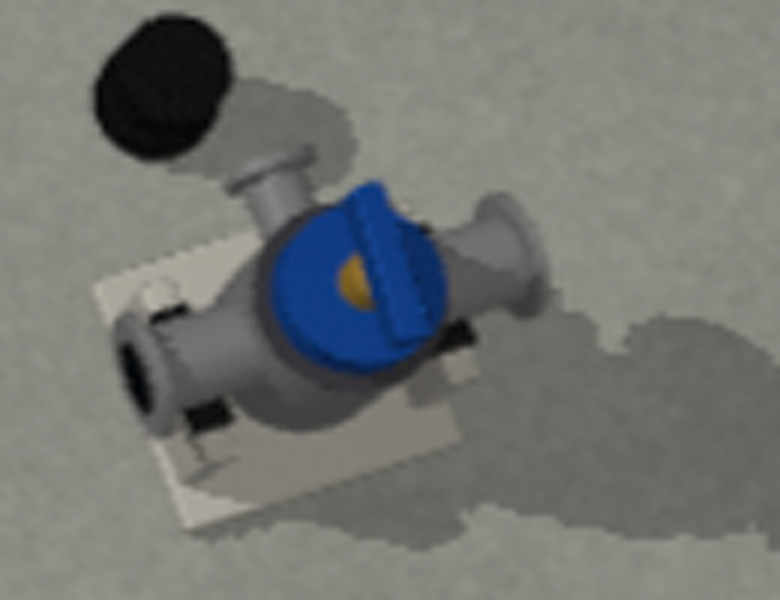

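View pics/s1z.png

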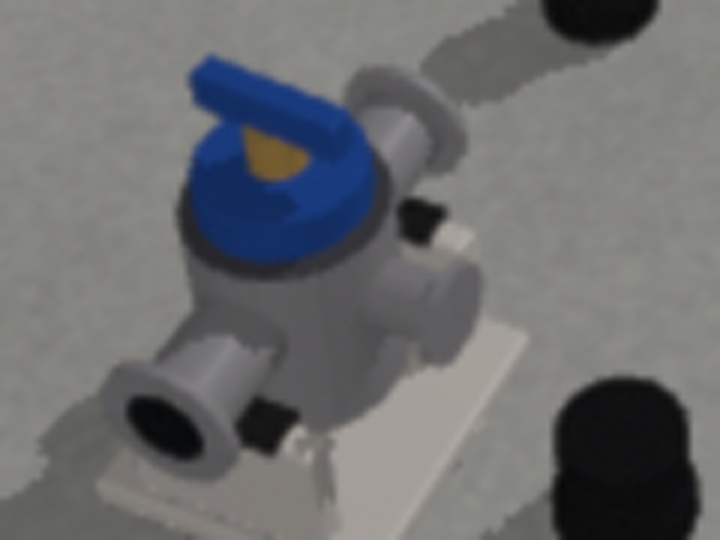

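```bash
cat > fit.py <<'E'
from h import *
from scipy.optimize import minimize
def parts(x,y,yaw,z0):
    c,s=np.cos(yaw),np.sin(yaw); R=np.array([[c,-s,0],[s,c,0],[0,0,1]])
    b=np.array([[i*.029,j*.006,k] for i in(-1,1) for j in(-1,1) for k in(.082,.098)])
    th=np.linspace(0,2*np.pi,48,endpoint=False)
    cap=np.vstack([np.c_[.03*np.cos(th),.03*np.sin(th),0*th+k] for k in(.050,.067)])
    o=np.array([x,y,z0]); return [b@R.T+o,cap@R.T+o]
S=6
def render(p,pr,win):
    u0,v0,w,h=win; m=np.zeros((h*S,w*S),np.uint8)
    for X in pr:
        uv=proj(p,X); uv=((uv+.5-[u0,v0])*S*16).astype(np.int32)
        cv2.fillConvexPoly(m,cv2.convexHull(uv),255,shift=4)
    return cv2.resize(m,(w,h),interpolation=cv2.INTER_AREA)/255.
def blue(p,win):
    u0,v0,w,h=win; im=p['img'][v0:v0+h,u0:u0+w].astype(float)
    return np.clip((im[...,2]-im[...,0]-15)/60,0,1)
def fit(pics,x0,z0=None,fixz=.067,yaws=None):
    def cost(a):
        z=fixz; pr=parts(a[0],a[1],a[2],z)
        return sum(((render(p,pr,w)-B)**2).sum() for p,w,B in pics)
    best=None
    for yw in (yaws if yaws is not None else np.arange(0,np.pi,.2)):
        r=minimize(cost,[x0[0],x0[1],yw],method='Nelder-Mead',options=dict(initial_simplex=[[x0[0],x0[1],yw],[x0[0]+.006,x0[1],yw],[x0[0],x0[1]+.006,yw],[x0[0],x0[1],yw+.15]],maxiter=120))
        if best is None or r.fun<best.fun: best=r
    return best
E
python3 - <<'E'
from fit import *
t=snap('top','t2.png');s=snap('scene','s2.png')
wt=(370,150,50,50); ws=(140,238,55,55)
for pics in ([(t,wt)],[(s,ws)],[(t,wt),(s,ws)]):
    L=[(p,w,blue(p,w)) for p,w in pics]
    r=fit(L,(.541,-.208)); print(r.x,r.fun)
print(blue(t,wt).sum(),blue(s,ws).sum())
vis=[]
pr=parts(*r.x,.067)
for p,w in((t,wt),(s,ws)):
    vis.append(cv2.resize(np.hstack([render(p,pr,w),blue(p,w)]),(700,300))) 
cv2.imwrite('pics/v.png',np.vstack(vis)[:600]*255)
# cradle corners
for c in [(92,287),(190,530),(462,440)]: print('cradle',at(t,(335+c[0]/6-.5,130+c[1]/6-.5),.01))
E
```

```text
[ 0.54676651 -0.21437957  0.15230109] 50.58038158400615
[ 0.5481846  -0.21517072  0.09480972] 91.66204728950405
[ 0.54746194 -0.21465339  3.2589395 ] 151.5536014994233
622.6166666666667 702.3666666666667
cradle [ 0.58262905 -0.14401545  0.01      ]
cradle [ 0.47991721 -0.17208967  0.01      ]
cradle [ 0.50909165 -0.28582266  0.01      ][ WARN:0@7.891] global loadsave.cpp:1063 imwrite_ Unsupported depth image for selected encoder is fallbacked to CV_8U.
```

View pics/v.png

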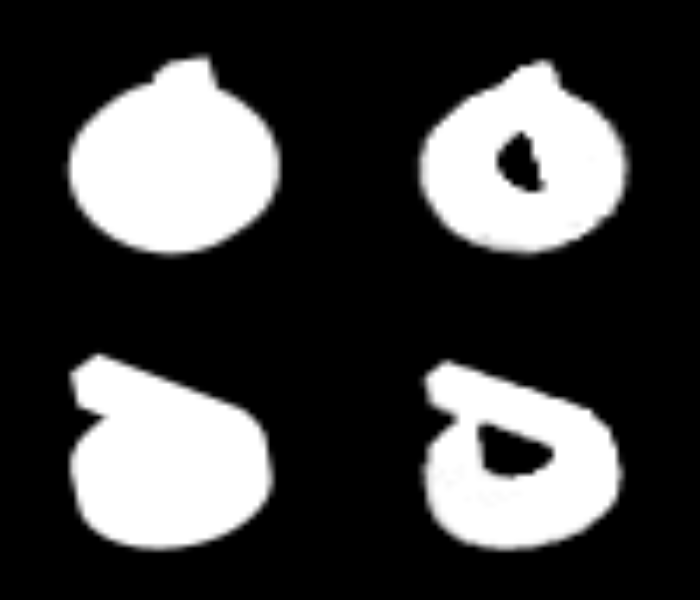

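Run:
```python
from fit import *
t=snap('top','t3.png');s=snap('scene','s3.png')
f=lambda c:at(t,(335+(c[0]+.5)/6-.5,130+(c[1]+.5)/6-.5),.165)
a,b=f((384,186)),f((430,334)); d=a-b; print(a,b,np.hypot(*d[:2]),np.arctan2(d[1],d[0]))
g=lambda c:at(s,(120+(c[0]+.5)/6-.5,240+(c[1]+.5)/6-.5),.165)
a,b=g((212,56)),g((353,114)); d=a-b; print(a,b,np.hypot(*d[:2]),np.arctan2(d[1],d[0]))
for yaw in(.1,.2):
  for p,w,n in((t,(335,130,130,100),'t'),(s,(120,240,120,90),'s')):
    pr=parts(.547,-.2147,yaw,.067)
    im=cv2.resize(p['img'][w[1]:w[1]+w[3],w[0]:w[0]+w[2]],None,fx=6,fy=6)[:,:,::-1].copy()
    q=(proj(p,pr[0])-[w[0],w[1]]+.5)*6
    for i,j in((0,1),(2,3),(4,5),(6,7),(0,2),(1,3),(4,6),(5,7),(0,4),(1,5),(2,6),(3,7)):
        cv2.line(im,tuple(map(int,q[i])),tuple(map(int,q[j])),(255,255,255),1)
    q=(proj(p,pr[1])-[w[0],w[1]]+.5)*6
    for k in q: cv2.circle(im,tuple(map(int,k)),1,(0,255,255),-1)
    cv2.imwrite(f'pics/o{n}{yaw}.png',im[:,:390*2][120:420,150:550])
im=np.vstack([np.hstack([cv2.imread('pics/ot0.1.png'),cv2.imread('pics/ot0.2.png')])])
cv2.imwrite('pics/ov.png',im)
```

```text
[ 0.57343656 -0.21582004  0.165     ] [ 0.51937811 -0.22451472  0.165     ] 0.054753204478877056 0.15947273719301897
[ 0.52172294 -0.21503305  0.165     ] [ 0.57845976 -0.20650859  0.165     ] 0.05737362320688057 -2.992462533840862
```

View pics/ov.png

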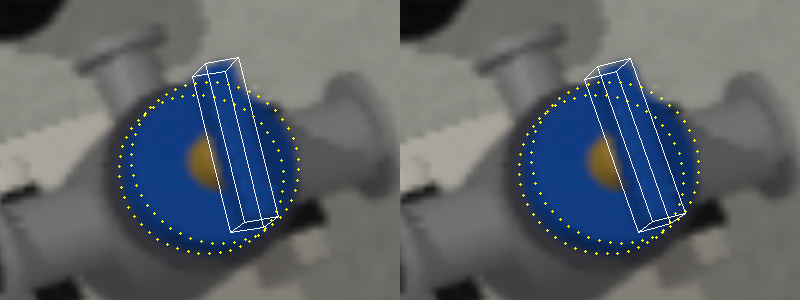

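>>> play_rows(twist=[[0,0,-0.0056],[0,0,-0.0056],[0,0,-0.0056],[0,0,-0.0056],[0,0,-0.0056],[0,0,-0.0056],[0,0,-0.0056],[0,0,-0.0056],[0,0,-0.0056],[0,0,-0.0056],[0,0,-0.0056],[0,0,-0.0056]], travel=[[0.675,0.527,0],[0.675,0.527,0],[0.675,0.527,0],[0.675,0.527,0],[0.675,0.527,0],[0.675,0.527,0],[0.675,0.527,0],[0.675,0.527,0],[0.675,0.527,0],[0.675,0.527,0],[0.675,0.527,0],[0.675,0.527,0]], grip=[-1,-1,-1,-1,-1,-1,-1,-1,-1,-1,-1,-1])

```text
time_s: 2.7
ee_pos: [0.5481, -0.2138, 0.2135]
eef_rot: [-1.571, 0.0, -2.987]
force: [-0.4, -0.3, -0.4]
grip_width: 0.0939
```

Run:
```python
from fit import *
o=ctrl.get_obs(); print(o['qpos'],o['ee_pos'],o['eef_rot'],o['moment'])
w=snap('wrist','w1.png'); print(ray(w,(256,192)))
for t in ['plug_bar','plug_cap']:
    for r in ctrl.boxes_of(t,w)[:2]: print(t,r)
q=proj(w,parts(.547,-.2147,.155,.067)[0])
im=w['img'][:,:,::-1].copy()
for i,j in((0,1),(2,3),(4,5),(6,7),(0,2),(1,3),(4,6),(5,7),(0,4),(1,5),(2,6),(3,7)):
    cv2.line(im,tuple(map(int,q[i])),tuple(map(int,q[j])),(255,255,255),1)
cv2.imwrite('pics/w1o.png',im)
```

```text
[-4.34265297e-01  3.85496567e-01  1.40656775e+00 -8.29122101e-06
  1.34934514e+00  9.81589209e-01] [ 0.54806618 -0.2138471   0.21351946] [-1.57068780e+00  1.47812658e-04 -2.98664900e+00] [-0.08126728  0.00904028  0.01886975]
(array([ 0.6162001 , -0.20293292,  0.3854502 ]), array([-0.22506447, -0.0399862 , -0.97360826]))
plug_bar {'point': [255.9, 205.2], 'confidence': 0.69}
plug_bar {'point': [251.2, 168.4], 'confidence': 0.62}
plug_cap {'point': [255.1, 205.1], 'confidence': 0.97}
```

View pics/w1o.png

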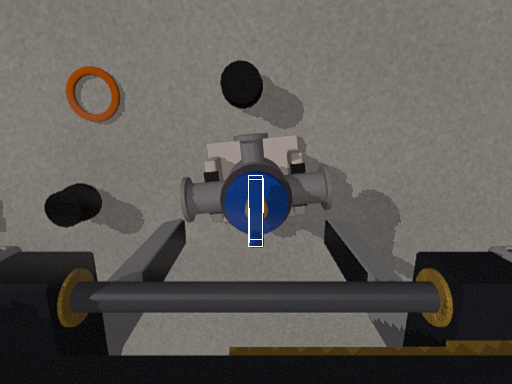

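Run:
```python
import cv2,numpy as np
a=cv2.imread('pics/w1.png')[150:270,200:310];b=cv2.imread('pics/w1o.png')[150:270,200:310]
cv2.imwrite('pics/w1z.png',cv2.resize(np.hstack([a,b]),None,fx=3.6,fy=3.6,interpolation=cv2.INTER_CUBIC))
```

```text
(no output)
```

View pics/w1z.png

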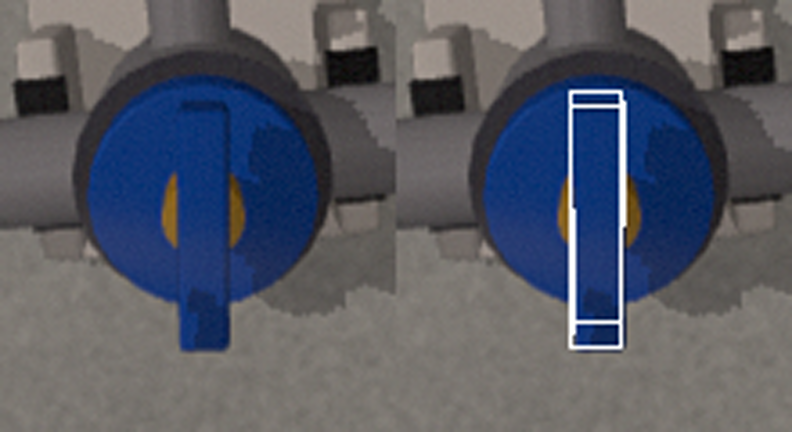

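>>> play_rows(twist=[[0,0,0],[0,0,0],[0,0,0],[0,0,0],[0,0,0]], travel=[[-0.02,-0.03,-0.3],[0,0,-0.3],[0,0,-0.3],[0,0,-0.3],[0,0,-0.15]], grip=[-1,-1,-1,-1,-1])

```text
time_s: 3.35
ee_pos: [0.5448, -0.2173, 0.1448]
eef_rot: [-1.572, -0.001, -2.987]
force: [0.0, 0.5, -0.4]
grip_width: 0.0937
```

>>> play_rows(twist=[[0,0,0],[0,0,0],[0,0,0],[0,0,0],[0,0,0],[0,0,0],[0,0,0]], travel=[[0,0,0],[0,0,0],[0,0,0],[0,0,0],[0,0,0],[0,0,0],[0,0,0]], grip=[1,1,1,1,1,1,1], force=30)

```text
time_s: 4.05
ee_pos: [0.5458, -0.2167, 0.146]
eef_rot: [-1.571, 0.0, -2.986]
force: [-0.7, -0.4, -0.2]
grip_width: 0.0411
```

Run:
```python
from h import *
o=ctrl.get_obs()
for k in o: print(k,np.round(o[k],4))
w=snap('wrist','w2.png')
```

```text
time_s 4.05
qpos [-0.4403  0.4426  1.4881  0.      1.2109  0.9753]
joint_vel [ 0.0003  0.0001  0.0008 -0.0003  0.0004  0.0005]
tau [-5.80000e-03 -5.97577e+01 -3.38095e+01  5.13000e-02 -5.07000e-02
 -3.00000e-04]
ee_pos [ 0.5458 -0.2167  0.146 ]
eef_rot [-1.5708e+00  1.0000e-04 -2.9863e+00]
force [-0.6846 -0.3665 -0.1779]
moment [ 0.0522 -0.0425 -0.0057]
grip_width 0.0411
```

View pics/w2.png

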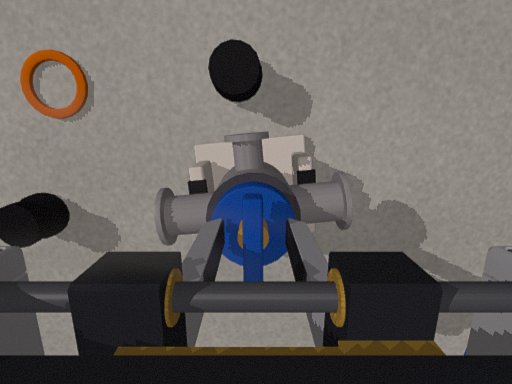

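Jaws are still closing around the bar (253,235) and the alignment looks good. I'll nudge about 1 mm and finish closing.

>>> play_rows(twist=[[0,0,0],[0,0,0],[0,0,0],[0,0,0],[0,0,0],[0,0,0],[0,0,0]], travel=[[0.02,0.02,0],[0,0,0],[0,0,0],[0,0,0],[0,0,0],[0,0,0],[0,0,0]], grip=[1,1,1,1,1,1,1], force=60)

```text
time_s: 4.8
ee_pos: [0.5468, -0.2156, 0.1459]
eef_rot: [-1.571, 0.0, -2.986]
force: [1.1, 1.7, -0.9]
grip_width: 0.0187
```

```bash
cat > st.py <<'E'
from h import *
o=ctrl.get_obs()
for k in ['time_s','qpos','ee_pos','eef_rot','force','moment','grip_width']: print(k,np.round(o[k],4))
E
python3 st.py
```

```text
time_s 4.8
qpos [-4.3800e-01  4.4390e-01  1.4864e+00  1.0000e-04  1.2114e+00  9.7750e-01]
ee_pos [ 0.5468 -0.2156  0.1459]
eef_rot [-1.5709  0.     -2.9863]
force [ 1.1195  1.6937 -0.857 ]
moment [ 0.2078 -0.0147  0.0817]
grip_width 0.0187
```

>>> play_rows(twist=[[0,0,0],[0,0,0],[0,0,0],[0,0,0]], travel=[[0,0,0],[0,0,0],[0,0,0],[0,0,0]], grip=[1,1,1,1])

```text
time_s: 5.2
ee_pos: [0.5468, -0.2157, 0.1459]
eef_rot: [-1.571, -0.0, -2.986]
force: [-0.8, 0.0, 0.2]
grip_width: 0.0187
```

```bash
python3 st.py
```

```text
time_s 5.2
qpos [-0.438   0.4439  1.4864 -0.      1.2114  0.9775]
ee_pos [ 0.5468 -0.2157  0.1459]
eef_rot [-1.5709e+00 -1.0000e-04 -2.9863e+00]
force [-0.8427  0.0422  0.2094]
moment [ 0.3211 -0.0129 -0.0851]
grip_width 0.0187
```

The fingers stopped at 18.7 mm, which means they are on the 20 mm stem below the 12 mm bar. I'll open a little, rise 12.5 mm and grip the bar itself.

>>> play_rows(twist=[[0,0,0],[0,0,0],[0,0,0],[0,0,0],[0,0,0]], travel=[[0,0,0],[0,0,0],[0,0,0.12],[0,0,0.13],[0,0,0]], grip=[0.4,0.4,0.4,0.4,0.4])

```text
time_s: 5.7
ee_pos: [0.5473, -0.216, 0.1598]
eef_rot: [-1.57, 0.002, -2.986]
force: [-0.3, -0.1, 0.0]
grip_width: 0.028
```

>>> play_rows(twist=[[0,0,0],[0,0,0],[0,0,0],[0,0,0],[0,0,0],[0,0,0],[0,0,0]], travel=[[0,0,0],[0,0,0],[0,0,0],[0,0,0],[0,0,0],[0,0,0],[0,0,0]], grip=[1,1,1,1,1,1,1], force=60)

```text
time_s: 6.4
ee_pos: [0.547, -0.2157, 0.159]
eef_rot: [-1.57, 0.001, -2.986]
force: [-0.6, 0.5, 6.0]
grip_width: 0.0112
```

```bash
python3 st.py
```

```text
time_s 6.4
qpos [-4.3790e-01  4.3080e-01  1.4732e+00  1.0000e-04  1.2367e+00  9.7750e-01]
ee_pos [ 0.547  -0.2157  0.159 ]
eef_rot [-1.5704e+00  8.0000e-04 -2.9863e+00]
force [-0.594   0.4526  5.9844]
moment [0.1844 0.1265 0.0258]
grip_width 0.0112
```

>>> play_rows(twist=[[0,0,0.03],[0,0,0.03],[0,0,0.03],[0,0,0.03]], travel=[[0,0,0],[0,0,0],[0,0,0],[0,0,0]], grip=[1,1,1,1])

```text
time_s: 6.8
ee_pos: [0.5469, -0.2157, 0.1588]
eef_rot: [-1.571, 0.0, -2.796]
force: [0.0, 0.2, 3.9]
grip_width: 0.0112
```

```bash
python3 st.py
```

```text
time_s 6.8
qpos [-4.3810e-01  4.3100e-01  1.4734e+00  2.0000e-04  1.2367e+00  7.8750e-01]
ee_pos [ 0.5469 -0.2157  0.1588]
eef_rot [-1.5706e+00  5.0000e-04 -2.7965e+00]
force [0.0174 0.1989 3.8961]
moment [ 0.143   0.0745 -0.3759]
grip_width 0.0112
```

>>> play_rows(twist=[[0,0,0.03],[0,0,0.03],[0,0,0.03],[0,0,0.03]], travel=[[0,0,0],[0,0,0],[0,0,0],[0,0,0]], grip=[1,1,1,1])

```text
time_s: 7.2
ee_pos: [0.5469, -0.2156, 0.1585]
eef_rot: [-1.571, 0.0, -2.608]
force: [0.6, 1.2, 1.5]
grip_width: 0.0114
```

```bash
python3 st.py|grep -A1 force
```

```text
force [0.604  1.1508 1.4722]
moment [ 0.1886 -0.0219 -0.4352]
```

>>> play_rows(twist=[[0,0,0.03],[0,0,0.03],[0,0,0.03]], travel=[[0,0,0],[0,0,0],[0,0,0]], grip=[1,1,1])

```text
time_s: 7.5
ee_pos: [0.5468, -0.2156, 0.1584]
eef_rot: [-1.571, 0.0, -2.467]
force: [0.3, 1.2, 2.0]
grip_width: 0.0111
```

```bash
python3 st.py|grep -A1 force
```

```text
force [0.3209 1.2307 1.9614]
moment [ 0.1557 -0.0065 -0.4164]
```

>>> play_rows(twist=[[0,0,0.03],[0,0,0.03]], travel=[[0,0,0],[0,0,0]], grip=[1,1])

```text
time_s: 7.7
ee_pos: [0.5468, -0.2156, 0.1583]
eef_rot: [-1.571, 0.0, -2.372]
force: [0.4, 0.9, 1.6]
grip_width: 0.0115
```

```bash
python3 st.py|grep -A1 force
```

```text
force [0.3624 0.8836 1.5878]
moment [ 0.2322 -0.0688 -0.4475]
```

>>> play_rows(twist=[[0,0,0.03],[0,0,0.02]], travel=[[0,0,0],[0,0,0]], grip=[1,1])

```text
time_s: 7.9
ee_pos: [0.5468, -0.2156, 0.1583]
eef_rot: [-1.571, 0.0, -2.294]
force: [0.3, 1.1, 1.8]
grip_width: 0.0112
```

```bash
python3 st.py|grep -A1 force
```

```text
force [0.3272 1.1051 1.7953]
moment [ 0.2009 -0.0865 -0.4311]
```

>>> play_rows(twist=[[0,0,0.03],[0,0,0.02]], travel=[[0,0,0],[0,0,0]], grip=[1,1])

```text
time_s: 8.1
ee_pos: [0.5468, -0.2155, 0.1583]
eef_rot: [-1.571, 0.0, -2.215]
force: [-0.1, 1.6, -0.3]
grip_width: 0.0112
```

```bash
python3 st.py|grep -A1 force
```

```text
force [-0.0953  1.6399 -0.3177]
moment [ 0.2449 -0.0781 -0.403 ]
```

>>> play_rows(twist=[[0,0,0.03],[0,0,0.02]], travel=[[0,0,0],[0,0,0]], grip=[1,1])

```text
time_s: 8.3
ee_pos: [0.5467, -0.2155, 0.1582]
eef_rot: [-1.571, 0.0, -2.137]
force: [-0.2, 1.3, 0.8]
grip_width: 0.0115
```

```bash
python3 st.py|grep -A1 force
```

```text
force [-0.1763  1.2993  0.8005]
moment [ 0.2699 -0.0729 -0.4114]
```

>>> play_rows(twist=[[0,0,0.03],[0,0,0.02]], travel=[[0,0,0],[0,0,0]], grip=[1,1])

```text
time_s: 8.5
ee_pos: [0.5467, -0.2155, 0.1582]
eef_rot: [-1.571, 0.0, -2.058]
force: [-0.4, 1.8, 0.1]
grip_width: 0.0113
```

```bash
python3 st.py|grep -A1 force
```

```text
force [-0.4438  1.8399  0.1105]
moment [ 0.2569 -0.0138 -0.4587]
```

>>> play_rows(twist=[[0,0,0.03],[0,0,0.02]], travel=[[0,0,0],[0,0,0]], grip=[1,1])

```text
time_s: 8.7
ee_pos: [0.5467, -0.2155, 0.1582]
eef_rot: [-1.571, 0.0, -1.98]
force: [0.6, 1.5, 0.7]
grip_width: 0.0116
```

```bash
python3 st.py|grep -A1 force
```

```text
force [0.5604 1.5088 0.7452]
moment [ 0.2059 -0.133  -0.4654]
```

>>> play_rows(twist=[[0,0,0.03],[0,0,0.02]], travel=[[0,0,0],[0,0,0]], grip=[1,1])

```text
time_s: 8.9
ee_pos: [0.5467, -0.2155, 0.1582]
eef_rot: [-1.571, 0.0, -1.901]
force: [0.2, 1.3, 1.4]
grip_width: 0.0113
```

```bash
python3 st.py|grep -A1 force
```

```text
force [0.2454 1.3319 1.4454]
moment [ 0.1772 -0.1238 -0.3771]
```

>>> play_rows(twist=[[0,0,0.03],[0,0,0.02]], travel=[[0,0,0],[0,0,0]], grip=[1,1])

```text
time_s: 9.1
ee_pos: [0.5467, -0.2155, 0.1582]
eef_rot: [-1.571, 0.001, -1.823]
force: [0.1, 0.7, 0.1]
grip_width: 0.0115
```

```bash
python3 st.py|grep -A1 force
```

```text
force [0.0877 0.674  0.1087]
moment [ 0.2687 -0.0947 -0.4449]
```

>>> play_rows(twist=[[0,0,0.03],[0,0,0.02]], travel=[[0,0,0],[0,0,0]], grip=[1,1])

```text
time_s: 9.3
ee_pos: [0.5467, -0.2155, 0.1582]
eef_rot: [-1.571, 0.001, -1.744]
force: [-0.9, 1.0, 0.6]
grip_width: 0.0115
```

```bash
python3 st.py|grep -A1 force
```

```text
force [-0.9052  1.0152  0.572 ]
moment [ 0.3016 -0.0168 -0.456 ]
```

>>> play_rows(twist=[[0,0,0.03],[0,0,0.02]], travel=[[0,0,0],[0,0,0]], grip=[1,1])

```text
time_s: 9.5
ee_pos: [0.5466, -0.2155, 0.1581]
eef_rot: [-1.571, 0.001, -1.666]
force: [0.2, 1.5, 1.3]
grip_width: 0.0113
```

```bash
python3 st.py|grep -A1 force
```

```text
force [0.2367 1.5137 1.2609]
moment [ 0.2412  0.0183 -0.4021]
```

>>> play_rows(twist=[[0,0,0.03],[0,0,0.02]], travel=[[0,0,0],[0,0,0]], grip=[1,1])

```text
time_s: 9.7
ee_pos: [0.5466, -0.2155, 0.1581]
eef_rot: [-1.571, 0.001, -1.587]
force: [-0.4, 0.4, 0.4]
grip_width: 0.0114
```

```bash
python3 st.py|grep -A1 force; python3 -c "
from h import *
snap('top','t5.png');snap('wrist','w5.png')"
```

```text
force [-0.3627  0.4337  0.3668]
moment [ 0.1777 -0.0302 -0.402 ]
```

View pics/w5.png

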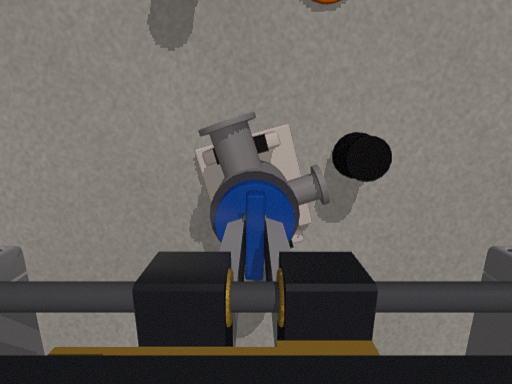

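The bar (255,220) stays aligned in the jaws while the valve stays put, so the plug is turning. I'll carry on to the stop.

>>> play_rows(twist=[[0,0,0.03],[0,0,0.02]], travel=[[0,0,0],[0,0,0]], grip=[1,1])

```text
time_s: 10.0
ee_pos: [0.5467, -0.2156, 0.1582]
eef_rot: [-1.571, 0.001, -1.51]
force: [0.0, 1.2, -0.4]
grip_width: 0.0111
```

```bash
python3 st.py|grep -A1 force
```

```text
force [ 0.0285  1.2216 -0.4242]
moment [ 0.2874  0.0062 -0.4169]
```

>>> play_rows(twist=[[0,0,0.03],[0,0,0.02]], travel=[[0,0,0],[0,0,0]], grip=[1,1])

```text
time_s: 10.2
ee_pos: [0.5467, -0.2155, 0.1581]
eef_rot: [-1.571, 0.001, -1.431]
force: [-0.7, 2.1, -0.4]
grip_width: 0.0116
```

```bash
python3 st.py|grep -A1 force
```

```text
force [-0.7388  2.0749 -0.3719]
moment [ 0.2488 -0.0542 -0.3906]
```

>>> play_rows(twist=[[0,0,0.03],[0,0,0.02]], travel=[[0,0,0],[0,0,0]], grip=[1,1])

```text
time_s: 10.4
ee_pos: [0.5466, -0.2155, 0.1582]
eef_rot: [-1.571, 0.001, -1.352]
force: [0.1, 1.3, -0.9]
grip_width: 0.0115
```

```bash
python3 st.py|grep -A1 force
```

```text
force [ 0.067   1.3046 -0.8875]
moment [ 0.329   0.0734 -0.4246]
```

>>> play_rows(twist=[[0,0,0.03],[0,0,0.02]], travel=[[0,0,0],[0,0,0]], grip=[1,1])

```text
time_s: 10.6
ee_pos: [0.5466, -0.2155, 0.1582]
eef_rot: [-1.571, 0.001, -1.274]
force: [-1.3, 1.3, -0.4]
grip_width: 0.0115
```

```bash
python3 st.py|grep -A1 force
```

```text
force [-1.3408  1.2599 -0.3841]
moment [ 0.2647  0.1601 -0.4559]
```

>>> play_rows(twist=[[0,0,0.03],[0,0,0.02]], travel=[[0,0,0],[0,0,0]], grip=[1,1])

```text
time_s: 10.8
ee_pos: [0.5466, -0.2156, 0.1582]
eef_rot: [-1.571, 0.001, -1.195]
force: [0.2, 0.4, 0.1]
grip_width: 0.0116
```

```bash
python3 st.py|grep -A1 force
```

```text
force [0.1564 0.3791 0.1119]
moment [ 0.2719  0.0487 -0.4562]
```

>>> play_rows(twist=[[0,0,0.03],[0,0,0.02]], travel=[[0,0,0],[0,0,0]], grip=[1,1])

```text
time_s: 11.0
ee_pos: [0.5466, -0.2155, 0.1582]
eef_rot: [-1.571, 0.001, -1.117]
force: [-1.2, 0.9, -0.2]
grip_width: 0.0114
```

```bash
python3 st.py|grep -A1 force
```

```text
force [-1.2457  0.8949 -0.1766]
moment [ 0.26   0.032 -0.464]
```

>>> play_rows(twist=[[0,0,0.02],[0,0,0.02]], travel=[[0,0,0],[0,0,0]], grip=[1,1])

```text
time_s: 11.2
ee_pos: [0.5466, -0.2155, 0.1582]
eef_rot: [-1.571, 0.001, -1.055]
force: [-0.4, 1.6, 0.4]
grip_width: 0.0111
```

```bash
python3 st.py|grep -A1 force
```

```text
force [-0.3761  1.5683  0.4319]
moment [ 0.3293  0.0145 -0.4416]
```

>>> play_rows(twist=[[0,0,0.02],[0,0,0.02]], travel=[[0,0,0],[0,0,0]], grip=[1,1])

```text
time_s: 11.4
ee_pos: [0.5467, -0.2155, 0.1582]
eef_rot: [-1.571, 0.001, -0.992]
force: [1.0, 1.8, -0.9]
grip_width: 0.0118
```

```bash
python3 st.py|grep -A1 force
```

```text
force [ 0.9961  1.8356 -0.8632]
moment [ 0.3236 -0.1455 -0.6019]
```

>>> play_rows(twist=[[0,0,0.02],[0,0,0.02]], travel=[[0,0,0],[0,0,0]], grip=[1,1])

```text
time_s: 11.6
ee_pos: [0.5468, -0.2154, 0.1582]
eef_rot: [-1.571, 0.001, -0.929]
force: [0.4, 2.4, -0.3]
grip_width: 0.0112
```

```bash
python3 st.py|grep -A1 force
```

```text
force [ 0.4289  2.3882 -0.3181]
moment [ 0.4036 -0.2503 -0.5945]
```

```bash
python3 -c "
from h import *
p=snap('wrist','w6.png')
cv2.imwrite('pics/w6z.png',cv2.resize(p['img'][100:310,180:340,::-1],None,fx=2.8,fy=2.8))"; python3 st.py
```

```text
time_s 11.65
qpos [-4.3790e-01  4.3160e-01  1.4739e+00  5.0000e-04  1.2364e+00 -1.0818e+00]
ee_pos [ 0.5468 -0.2155  0.1582]
eef_rot [-1.5705e+00  6.0000e-04 -9.2700e-01]
force [ 0.5453  3.2195 -0.7901]
moment [ 0.4181 -0.2526 -0.6133]
grip_width 0.0114
```

View pics/w6z.png

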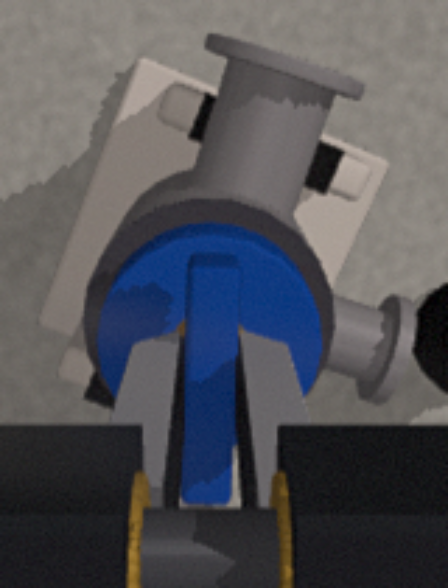

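Stop found: the moment jumped from 0.45 to 0.6 and the bar is slipping slightly in the jaws. Now I'll ease upward while working back and forth.

>>> play_rows(twist=[[0,0,-0.03],[0,0,-0.03],[0,0,-0.03],[0,0,-0.03]], travel=[[0,0,0.01],[0,0,0.01],[0,0,0.006],[0,0,0.006]], grip=[1,1,1,1])

```text
time_s: 12.05
ee_pos: [0.5463, -0.2151, 0.1584]
eef_rot: [-1.572, 0.002, -1.12]
force: [2.0, 1.5, -11.0]
grip_width: 0.0113
```

```bash
python3 st.py
```

```text
time_s 12.05
qpos [-4.3770e-01  4.3150e-01  1.4736e+00  3.0000e-04  1.2392e+00 -8.8860e-01]
ee_pos [ 0.5463 -0.2151  0.1584]
eef_rot [-1.5723  0.0023 -1.12  ]
force [  1.9585   1.5133 -10.9896]
moment [ 0.2492 -0.5002  0.2341]
grip_width 0.0113
```

>>> play_rows(twist=[[0,0,-0.03],[0,0,-0.03],[0,0,-0.02]], travel=[[0,0,0],[0,0,0],[0,0,0.002]], grip=[1,1,1])

```text
time_s: 12.35
ee_pos: [0.5463, -0.2153, 0.1588]
eef_rot: [-1.573, 0.002, -1.245]
force: [1.4, 0.6, -8.0]
grip_width: 0.0113
```

```bash
python3 st.py | tail -5
```

```text
ee_pos [ 0.5463 -0.2153  0.1588]
eef_rot [-1.5726  0.0016 -1.2453]
force [ 1.388   0.5948 -8.0371]
moment [ 0.1804 -0.3645  0.3719]
grip_width 0.0113
```

>>> play_rows(twist=[[0,0,0.03],[0,0,0.03],[0,0,0.03],[0,0,0.03],[0,0,0.03]], travel=[[0,0,0.003],[0,0,0.003],[0,0,0.004],[0,0,0.004],[0,0,0.004]], grip=[1,1,1,1,1])

```text
time_s: 12.85
ee_pos: [0.5462, -0.2153, 0.1592]
eef_rot: [-1.572, 0.003, -1.007]
force: [2.1, -0.4, -11.1]
grip_width: 0.0112
```

```bash
python3 st.py | tail -5
```

```text
ee_pos [ 0.5462 -0.2153  0.1592]
eef_rot [-1.5722  0.0028 -1.007 ]
force [  2.0983  -0.3622 -11.0766]
moment [ 0.2531 -0.5369 -0.4351]
grip_width 0.0112
```

>>> play_rows(twist=[[0,0,-0.03],[0,0,-0.03],[0,0,-0.03],[0,0,-0.03],[0,0,-0.03],[0,0,-0.03],[0,0,-0.03],[0,0,-0.03]], travel=[[0,0,0],[0,0,0],[0,0,0.002],[0,0,0.004],[0,0,0.004],[0,0,0.004],[0,0,0.004],[0,0,0.004]], grip=[1,1,1,1,1,1,1,1])

```text
time_s: 13.65
ee_pos: [0.5462, -0.2153, 0.1606]
eef_rot: [-1.573, 0.002, -1.387]
force: [1.0, 1.5, -9.4]
grip_width: 0.0112
```

```bash
python3 st.py | tail -5
```

```text
ee_pos [ 0.5462 -0.2153  0.1606]
eef_rot [-1.5732  0.0016 -1.3869]
force [ 1.0428  1.4958 -9.3575]
moment [ 0.1036 -0.3382  0.3585]
grip_width 0.0112
```

>>> play_rows(twist=[[0,0,0.03],[0,0,0.03],[0,0,0.03],[0,0,0.03],[0,0,0.03],[0,0,0.03],[0,0,0.03],[0,0,0.03]], travel=[[0,0,0],[0,0,0],[0,0,0.004],[0,0,0.004],[0,0,0.004],[0,0,0.004],[0,0,0.004],[0,0,0.004]], grip=[1,1,1,1,1,1,1,1])

```text
time_s: 14.45
ee_pos: [0.5463, -0.2153, 0.1618]
eef_rot: [-1.572, 0.002, -1.007]
force: [1.2, 1.4, -10.2]
grip_width: 0.0112
```

```bash
python3 st.py | tail -5
```

```text
ee_pos [ 0.5463 -0.2153  0.1618]
eef_rot [-1.572   0.0024 -1.0071]
force [  1.2323   1.4183 -10.1935]
moment [ 0.1797 -0.4386 -0.461 ]
grip_width 0.0112
```

>>> play_rows(twist=[[0,0,-0.03],[0,0,-0.03],[0,0,-0.03],[0,0,-0.03],[0,0,-0.03],[0,0,-0.03],[0,0,-0.03],[0,0,-0.03]], travel=[[0,0,0],[0,0,0],[0,0,0.004],[0,0,0.004],[0,0,0.004],[0,0,0.004],[0,0,0.004],[0,0,0.004]], grip=[1,1,1,1,1,1,1,1])

```text
time_s: 15.25
ee_pos: [0.5463, -0.2153, 0.1632]
eef_rot: [-1.573, 0.001, -1.387]
force: [1.6, 0.3, -9.4]
grip_width: 0.0117
```

```bash
python3 st.py | tail -5
```

```text
ee_pos [ 0.5463 -0.2153  0.1632]
eef_rot [-1.5729e+00  1.4000e-03 -1.3869e+00]
force [ 1.6391  0.2963 -9.4396]
moment [ 0.1553 -0.2392  0.3014]
grip_width 0.0117
```

>>> play_rows(twist=[[0,0,0.03],[0,0,0.03],[0,0,0.03],[0,0,0.03],[0,0,0.03],[0,0,0.03],[0,0,0.03],[0,0,0.03]], travel=[[0,0,0],[0,0,0],[0,0,0.004],[0,0,0.004],[0,0,0.004],[0,0,0.004],[0,0,0.004],[0,0,0.004]], grip=[1,1,1,1,1,1,1,1])

```text
time_s: 16.05
ee_pos: [0.5463, -0.2153, 0.1644]
eef_rot: [-1.572, 0.002, -1.007]
force: [1.3, 1.2, -7.9]
grip_width: 0.0114
```

```bash
python3 st.py | tail -5
```

```text
ee_pos [ 0.5463 -0.2153  0.1644]
eef_rot [-1.572   0.0023 -1.007 ]
force [ 1.3033  1.2463 -7.8957]
moment [ 0.1625 -0.3155 -0.4241]
grip_width 0.0114
```

>>> play_rows(twist=[[0,0,-0.03],[0,0,-0.03],[0,0,-0.03],[0,0,-0.03],[0,0,-0.03],[0,0,-0.03],[0,0,-0.03],[0,0,-0.03]], travel=[[0,0,0],[0,0,0],[0,0,0.004],[0,0,0.004],[0,0,0.004],[0,0,0.004],[0,0,0.004],[0,0,0.004]], grip=[1,1,1,1,1,1,1,1])

```text
time_s: 16.85
ee_pos: [0.5464, -0.2154, 0.1659]
eef_rot: [-1.573, 0.001, -1.387]
force: [0.3, 2.4, -5.5]
grip_width: 0.0117
```

```bash
python3 st.py | tail -5
```

```text
ee_pos [ 0.5464 -0.2154  0.1659]
eef_rot [-1.5725e+00  1.2000e-03 -1.3871e+00]
force [ 0.2838  2.4413 -5.4606]
moment [ 0.3333 -0.1785  0.1088]
grip_width 0.0117
```

>>> play_rows(twist=[[0,0,0.03],[0,0,0.03],[0,0,0.03],[0,0,0.03],[0,0,0.03],[0,0,0.03],[0,0,0.03],[0,0,0.03]], travel=[[0,0,0.004],[0,0,0.004],[0,0,0.005],[0,0,0.005],[0,0,0.005],[0,0,0.005],[0,0,0.005],[0,0,0.005]], grip=[1,1,1,1,1,1,1,1])

```text
time_s: 17.65
ee_pos: [0.5465, -0.2155, 0.1682]
eef_rot: [-1.572, 0.001, -1.006]
force: [-0.4, 2.1, -2.8]
grip_width: 0.0112
```

```bash
python3 st.py | tail -5
```

```text
ee_pos [ 0.5465 -0.2155  0.1682]
eef_rot [-1.5716e+00  1.2000e-03 -1.0065e+00]
force [-0.3933  2.0763 -2.8241]
moment [ 0.2162 -0.0133 -0.0408]
grip_width 0.0112
```

Taper is free: the pull now equals the plug's weight and the moment is near zero. Lifting straight up.

>>> play_rows(twist=[[0,0,0],[0,0,0],[0,0,0],[0,0,0],[0,0,0]], travel=[[0,0,0.03],[0,0,0.04],[0,0,0.05],[0,0,0.05],[0,0,0.05]], grip=[1,1,1,1,1])

```text
time_s: 18.15
ee_pos: [0.5469, -0.2158, 0.1801]
eef_rot: [-1.571, -0.0, -1.008]
force: [0.5, 0.1, -2.6]
grip_width: 0.0116
```

```bash
python3 st.py | tail -5
```

```text
ee_pos [ 0.5469 -0.2158  0.1801]
eef_rot [-1.5707e+00 -3.0000e-04 -1.0077e+00]
force [ 0.5384  0.078  -2.6358]
moment [ 0.0193 -0.0849  0.0304]
grip_width 0.0116
```

>>> play_rows(twist=[[0,0,0],[0,0,0],[0,0,0],[0,0,0],[0,0,0],[0,0,0],[0,0,0],[0,0,0],[0,0,0]], travel=[[0,0,0.1],[0,0,0.1],[0,0,0.1],[0,0,0.1],[0,0,0.1],[0,0,0.15],[0,0,0.15],[0,0,0.15],[0,0,0.1]], grip=[1,1,1,1,1,1,1,1,1])

```text
time_s: 19.05
ee_pos: [0.547, -0.2158, 0.2333]
eef_rot: [-1.57, -0.001, -1.007]
force: [0.2, 0.3, -3.3]
grip_width: 0.0117
```

```bash
python3 st.py; python3 -c "
from h import *
p=snap('scene','s7.png'); t=snap('top','t7.png')"
```

```text
time_s 19.05
qpos [-0.438   0.3709  1.3805 -0.      1.3894 -1.0016]
ee_pos [ 0.547  -0.2158  0.2333]
eef_rot [-1.5704e+00 -7.0000e-04 -1.0072e+00]
force [ 0.1829  0.2914 -3.3232]
moment [-0.0723 -0.1329 -0.0143]
grip_width 0.0117
```

View pics/s7.png

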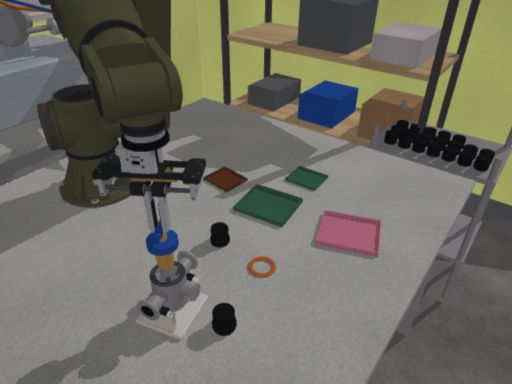

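View pics/t7.png

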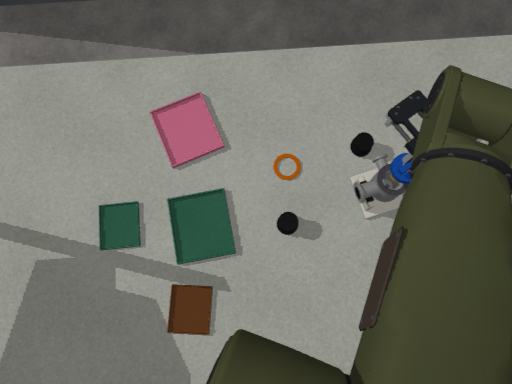

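Plug is out, hanging upright from the jaws with its foot at about 0.14 m; the valve, jars and gasket are unmoved. Carrying it to the tray.

>>> play_rows(twist=[[0,0,0],[0,0,0],[0,0,0],[0,0,0],[0,0,0],[0,0,0],[0,0,0],[0,0,0],[0,0,0],[0,0,0],[0,0,0],[0,0,0]], travel=[[-0.095,0.4,0],[-0.095,0.7,0],[-0.095,0.82,0],[-0.095,0.82,0],[-0.095,0.82,0],[-0.095,0.82,0],[-0.095,0.82,0],[-0.095,0.82,0],[-0.095,0.82,0],[-0.095,0.82,0],[-0.095,0.7,0],[-0.095,0.4,0]], grip=[1,1,1,1,1,1,1,1,1,1,1,1])

```text
time_s: 20.35
ee_pos: [0.4891, 0.2247, 0.232]
eef_rot: [-1.571, 0.0, -1.005]
force: [0.5, -0.9, -2.9]
grip_width: 0.011
```

>>> play_rows(twist=[[0,0,0],[0,0,0]], travel=[[0,0,0],[0,0,0]], grip=[1,1])

```text
time_s: 20.55
ee_pos: [0.4897, 0.2222, 0.2321]
eef_rot: [-1.571, -0.0, -1.006]
force: [-0.0, -0.3, -3.0]
grip_width: 0.0115
```

```bash
python3 st.py; python3 -c "
from h import *
p=snap('scene','s8.png'); w=snap('wrist','w8.png'); t=snap('top','t8.png')
cv2.imwrite('pics/s8z.png',cv2.resize(p['img'][60:260,180:380,::-1],None,fx=3,fy=3))
for n,c in (('scene',p),):
  for q in ('plug','tray_in'):
    for r in ctrl.boxes_of(q,c)[:3]: print(q,r)
print(proj(p,[[.49,.223,.004]]),proj(t,[[.49,.223,.004]]))"
```

```text
time_s 20.55
qpos [ 3.5800e-01  2.5870e-01  1.5297e+00 -2.0000e-04  1.3536e+00 -2.0640e-01]
ee_pos [0.4897 0.2222 0.2321]
eef_rot [-1.5713e+00 -1.0000e-04 -1.0064e+00]
force [-0.0213 -0.3454 -2.9637]
moment [-0.062  -0.1818  0.0601]
grip_width 0.0115
tray_in {'point': [266.7, 203.3], 'confidence': 0.98}
tray_in {'point': [305.1, 179.9], 'confidence': 0.79}
tray_in {'point': [224.9, 184.4], 'confidence': 0.77}
[[267.4661188  204.59826241]] [[202.14175822 224.99074856]]
```

View pics/s8z.png

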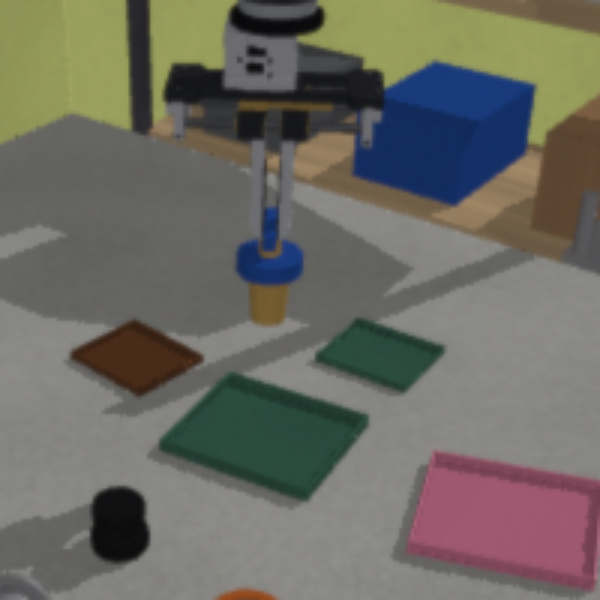

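View pics/w8.png

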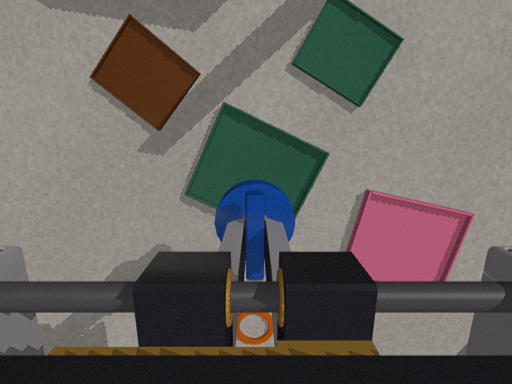

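>>> play_rows(twist=[[0,0,0],[0,0,0],[0,0,0],[0,0,0],[0,0,0],[0,0,0],[0,0,0],[0,0,0],[0,0,0],[0,0,0]], travel=[[0,0,-0.2],[0,0,-0.4],[0,0,-0.4],[0,0,-0.4],[0,0,-0.4],[0,0,-0.4],[0,0,-0.25],[0,0,-0.1],[0,0,-0.04],[0,0,0]], grip=[1,1,1,1,1,1,1,1,1,1])

```text
time_s: 21.8
ee_pos: [0.4901, 0.2223, 0.1033]
eef_rot: [-1.57, -0.0, -1.007]
force: [-0.9, -0.0, -2.7]
grip_width: 0.0112
```

```bash
python3 st.py; python3 -c "
from h import *
p=snap('scene','s9.png')
cv2.imwrite('pics/s9z.png',cv2.resize(p['img'][120:260,190:370,::-1],None,fx=4,fy=4))"
```

```text
time_s 21.8
qpos [ 0.3578  0.391   1.672  -0.      1.078  -0.2057]
ee_pos [0.4901 0.2223 0.1033]
eef_rot [-1.5702e+00 -1.0000e-04 -1.0072e+00]
force [-0.948  -0.0335 -2.6559]
moment [-0.0364 -0.1023 -0.0124]
grip_width 0.0112
```

View pics/s9z.png

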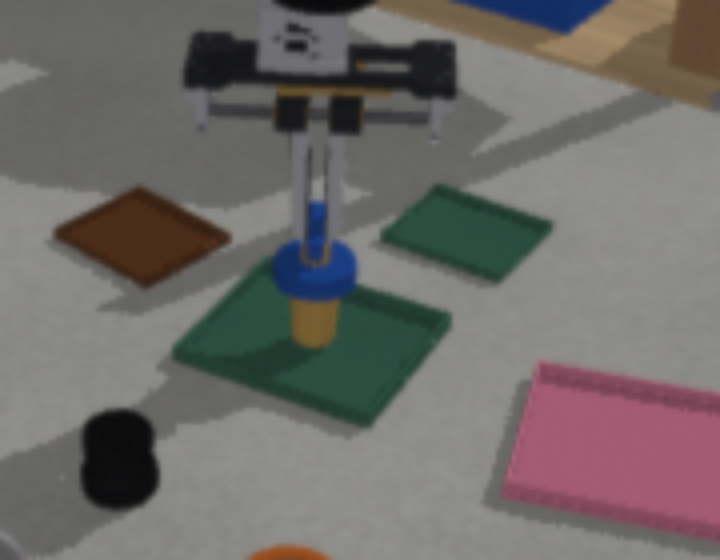

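Plug is just above the tray, well inside it. Lowering until contact.

>>> play_rows(twist=[[0,0,0],[0,0,0],[0,0,0],[0,0,0]], travel=[[0,0,-0.05],[0,0,-0.05],[0,0,-0.03],[0,0,-0.02]], grip=[1,1,1,1])

```text
time_s: 22.25
ee_pos: [0.4903, 0.2225, 0.0962]
eef_rot: [-1.569, -0.0, -1.007]
force: [-3.5, -2.1, 15.6]
grip_width: 0.0114
```

>>> play_rows(twist=[[0,0,0],[0,0,0],[0,0,0]], travel=[[0,0,-0.015],[0,0,-0.01],[0,0,0]], grip=[1,1,1])

```text
time_s: 22.55
ee_pos: [0.4906, 0.2226, 0.0963]
eef_rot: [-1.568, -0.001, -1.007]
force: [-6.0, -2.8, 19.0]
grip_width: 0.0117
```

Foot is on the floor (contact at TCP 0.096, where expected). I'll unload it, then release slowly.

>>> play_rows(twist=[[0,0,0],[0,0,0],[0,0,0]], travel=[[0,0,0.02],[0,0,0.02],[0,0,0]], grip=[1,1,1], force=40)

```text
time_s: 22.85
ee_pos: [0.49, 0.2223, 0.0963]
eef_rot: [-1.57, -0.0, -1.007]
force: [-0.7, -0.6, 1.6]
grip_width: 0.0117
```

>>> play_rows(twist=[[0,0,0],[0,0,0],[0,0,0],[0,0,0],[0,0,0],[0,0,0]], travel=[[0,0,0],[0,0,0],[0,0,0],[0,0,0],[0,0,0],[0,0,0]], grip=[0.6,0.5,0.4,0.2,0.1,0])

```text
time_s: 23.45
ee_pos: [0.4897, 0.2223, 0.096]
eef_rot: [-1.571, 0.0, -1.007]
force: [0.5, -0.1, 0.1]
grip_width: 0.0453
```

```bash
python3 st.py; python3 -c "
from h import *
p=snap('wrist','w10.png')"
```

```text
time_s 23.45
qpos [ 0.358   0.4006  1.6777  0.      1.0637 -0.2057]
ee_pos [0.4897 0.2223 0.096 ]
eef_rot [-1.5712e+00  1.0000e-04 -1.0072e+00]
force [ 0.5443 -0.1255  0.1297]
moment [ 0.0111 -0.1411 -0.0348]
grip_width 0.0453
```

View pics/w10.png

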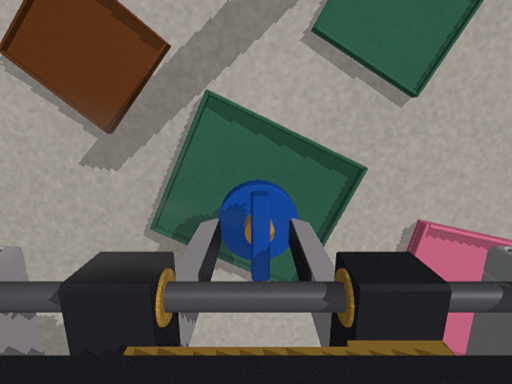

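Plug (258,225) stands free between the open fingers. Retreating upward.

>>> play_rows(twist=[[0,0,0],[0,0,0],[0,0,0],[0,0,0],[0,0,0],[0,0,0],[0,0,0],[0,0,0]], travel=[[0,0,0.1],[0,0,0.2],[0,0,0.3],[0,0,0.4],[0,0,0.6],[0,0,0.6],[0,0,0.3],[0,0,0]], grip=[0,0,0,0,0,0,0,0])

```text
time_s: 24.3
ee_pos: [0.4905, 0.2226, 0.224]
eef_rot: [-1.566, -0.001, -1.007]
force: [-0.2, 0.3, 0.9]
grip_width: 0.0469
```

```bash
python3 st.py; python3 -c "
from h import *
p=snap('scene','s11.png');t=snap('top','t11.png')
a=p['img'][130:340,120:370]
cv2.imwrite('pics/s11z.png',cv2.resize(a[:,:,::-1],None,fx=2.8,fy=2.8))
for n in('jar_a','gasket','tray_in','plug','valve_top'):
  for r in ctrl.boxes_of(n,p)[:2]: print(n,r)
  for r in ctrl.boxes_of(n,t)[:2]: print(' top',n,r)
"
```

```text
time_s 24.3
qpos [ 0.358   0.2638  1.5424 -0.      1.3309 -0.2057]
ee_pos [0.4905 0.2226 0.224 ]
eef_rot [-1.5664e+00 -9.0000e-04 -1.0071e+00]
force [-0.2353  0.3103  0.8631]
moment [-0.0147 -0.1213 -0.0076]
grip_width 0.0469
jar_a {'point': [218.7, 318.7], 'confidence': 0.95}
jar_a {'point': [220.3, 236.9], 'confidence': 0.79}
 top jar_a {'point': [364.5, 144.9], 'confidence': 0.93}
 top jar_a {'point': [286.7, 223.5], 'confidence': 0.92}
gasket {'point': [259.9, 262.2], 'confidence': 0.74}
 top gasket {'point': [278.5, 173.7], 'confidence': 0.55}
tray_in {'point': [350.6, 231.4], 'confidence': 0.94}
tray_in {'point': [306.0, 178.6], 'confidence': 0.9}
 top tray_in {'point': [222.7, 207.2], 'confidence': 0.79}
 top tray_in {'point': [190.6, 122.4], 'confidence': 0.64}
plug {'point': [273.1, 191.5], 'confidence': 0.98}
valve_top {'point': [170.2, 287.4], 'confidence': 0.92}
 top valve_top {'point': [390.5, 181.2], 'confidence': 0.71}
```

View pics/s11z.png

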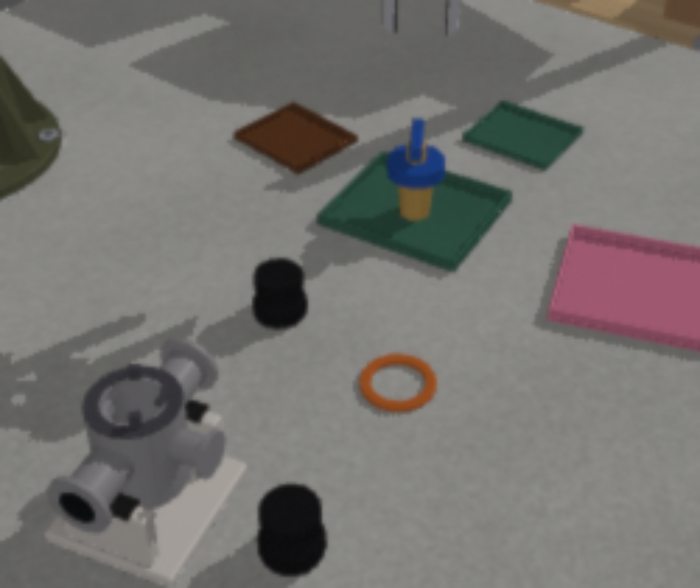

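View pics/t11.png

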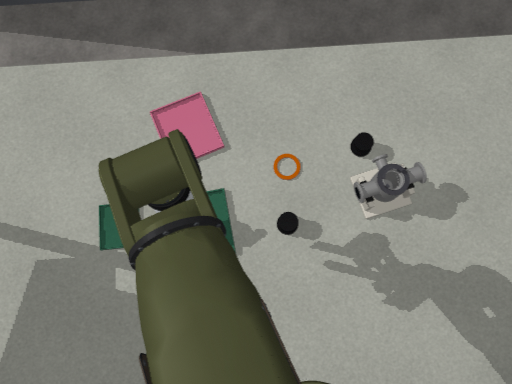

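Plug stands upright in the large green tray, jars, gasket and valve are in their original pixels, and the gripper is clear. Handing in.

```bash
python3 -c "
from h import *
print(ctrl.hand_in())"
```

```text
the job is handed in; nothing more can be done
None
```

The plug is out of the valve and standing upright in the larger green tray. I handed the job in at about 24 s, and the hand-in reports no verdict.

- **Grip:** My first grip closed on the stem below the T-handle (18.7 mm opening). I reopened, rose about 12 mm and gripped the bar itself.
- **Stop:** I turned the bar about 2 rad counter-clockwise to the hidden stop, where the twisting moment rose from about 0.45 to 0.6 N m. The readings I took imply the valve turned about 0.08 rad at most.
- **Breaking free:** To-and-fro strokes of about 0.38 rad with a pull of about 8–11 N raised the plug until the taper let go, about 10 mm up. The pull then matched the plug's weight. I drew it straight out.
- **Placing:** The tray floor was met close to the expected height. I unloaded the plug before releasing it.

**Last checks:**
- The scene picture shows the plug upright, about at the tray's centre.
- The valve is in its cradle at its starting orientation.
- By eye, both jars and the gasket are in their starting positions. The detector put the gasket about 10 pixels from where I see it, at low confidence (0.55–0.74).
- The gripper is clear, with its fingertips about 11 cm above the plug.
- In the final top view the arm hid the plug and part of the tray, so the plug's final place rests on the scene camera and the release pose.

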